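# Level the three-point stage by its foot screws

## Robot

A 6-joint arm with a two-finger parallel gripper is mounted at the origin on a cart in front of the work surface, level with it; the furniture and walls round the work are solid. World frame = base frame: x ahead of the robot, y to its left, z up, the work surface at z = 0. Lengths are in m, angles in rad, forces in N, time in s.
With the tool pointing down it reaches from about 0.35 to 0.8 m from the base axis. Payload 7.3 kg.
Tool frame: the origin (TCP) lies at the very end of the fingers, on their centre line; the grasp point (between the pads) lies 19 mm behind it; z points along the fingers, y is the line along which they close (so a half turn about z gives the same grasp; the last joint's range is limited). The gripper opens to 85 mm and grips with 20 to 120 N. Pads are 22 mm wide; open, the fingers measure 114 mm over their backs; the gripper's body (76 mm by 85 mm) begins 54 mm behind the grasp point. The pads swing forward as they close: fully open they stand 13 mm farther back than shut.
Start: joints at [0.968, 0.342, 1.524, -0, 1.275, -0.146], TCP at [0.232, 0.471, 0.205] pointing down, gripper open.
Joint ranges: [-2.53, 2.53], [-0.77, 2.02], [0.04, 2.7], [-1, 4.14], [0.28, 2.66], [-3.11, 3.11]. Speed limits (rad/s): [2.57, 2.57, 3.14, 3.14, 3.14, 3.14].

## Interface

Orientations are given as a 3x3 rotation matrix whose columns are the frame's x, y, z axes.
In Python, from bench import state, viewer, order gives the robot as it stands.
- The arm moves only by the shell command python3 -m crank 'ROWS' [OPENING] [FORCE]. ROWS is a JSON object of lists of equal length, an entry for each row: "offset": the shift along the world's x, y, z in units of 100 cm (1.0 is 100 cm), a list of three; "spin": the turn about the world's z in units of 60 degrees (1.0 is 60 degrees). A call has 1 to 8 rows; each row is the pose to reach, as a shift and turn from the pose commanded when the call began; what a row does not reach only later rows make up. A row lasts 1/12 s, in which the tool goes at most 41.7 mm and 7.16 degrees, less where a joint would pass 70% of its speed; a pose out of reach is approached as far as the arm can. A call with a number of a shift or a turn outside -1 to 1 is refused whole. A call with a gripper value outside its range is refused whole. OPENING is the gripper's target within -1 to 1 (fully open at 1, half-way at 0, shut at -1), set as the call begins (- or left out, the last holds). The fingers move at their own pace and stop on an object; FORCE is the grip in N (left out, the last holds). Time passes only in rows, so rows that repeat a pose let the fingers close. It gives the time, the measured TCP pose, the force, the opening and the grip force at its end, in the units of the state.
- state(): the state, without advancing time (a new reading comes with each control period).
- viewer.get_image(name): name is "side" or "top"; returns a dict with "color" (420x560x3 uint8, red, green, blue), "intrinsics" (3x3 intrinsics, pixels), "k1" (the pictures are not rectified: a ray, as slopes to the right and down, at radius r is drawn at 1 + k1 r^2 times it, then the intrinsics apply), "eye" and "attitude" of the camera in the world. Camera axes: x right, y down, z forward; pixel columns grow to the right and rows downward; lengths in m; the calibration is good to about 2 mm. A picture is of the moment at which its call begins. There is no depth.
- order.finish_job(): hands the job in; it is judged then, once.
The state is a dict: "clock": time; "q": joint angles; "qd": joint speeds; "joint_efforts": joint torques, N m; "eef_pos": TCP position; "eef_rot": TCP orientation; "contact_force": force on the tool from outside, world axes, zero at the start; "ft_torque": the same for the moment, N m; "opening": opening from 0.0 (shut) to 1.0 (fully open); "grasp_force": force on a finger pad.
Only numpy, scipy, OpenCV 4.12 (cv2) and the standard library are available. Lean on these libraries where they do the work, as an engineer would, in place of code of your own. Each camera call takes 0.05 s, during which the arm holds its last target. There are 200 camera calls.

## Task

The small aluminium levelling stage on the steel table is out of level. Turn its two foot screws, the upright round black knobs at two of its corners, one after the other until the bubble in each of the two small tube vials on the plate lies wholly between its two black lines, then let go.

Things in the scene. Friction and masses are not known exactly. Their poses are not given: they have to be found in the camera images.
- bubble_a (a joint): offset (m) of the pale bubble, 24 mm long, from the middle of tube vial A; positive toward screw A. Black lines 19 mm each side of the middle. The tube lies parallel to the stage edge from the plain foot to screw A. Screw A turned clockwise (from above) moves the bubble 16 mm per radian toward screw A; the plate's tilt is too small to see. Starts at +8 to +19 mm.
- bubble_b (a joint): the same for tube vial B, at right angles to tube A and parallel to the edge from the plain foot to screw B; positive toward screw B, +16 mm per radian that screw B is turned clockwise. Starts at -8 to -19 mm. Each screw moves only its own bubble. Both vials are low blocks, 96 x 28 mm, top 50 mm above the table.
- screw_a_grip (a point): grip point of foot screw A, on its upright axis 76 mm above the table: black knurled round knob, 37 mm across, side free from 55 to 88 mm (its top). Turns in place, stiffly (0.06 N m), 1.4 rad either way from level, stays where left. The fixed stage has a plate 176 x 216 mm (top 40 mm high, any yaw). Screw A is 176 mm from the plain foot (a low steel cap).
- screw_b_grip (a point): grip point of foot screw B, a knob like screw A, on its upright axis 76 mm above the table. It stands 136 mm from the plain foot, at the corner diagonally across the plate from screw A (222 mm apart); going round the plate anticlockwise from above come screw A, the plain foot, screw B, and a corner with no foot.

How it is judged:
By the outcome, as a careful person would: the job done as asked, in the order asked, and still so for the second after the job is handed in, with the robot touching nothing.
It also fails if it takes over 48 s, if anything falls off the work surface, if the arm or the gripper's body presses on something with over 40 N, if the wrist force passes 120 N, or if a joint passes its speed limit or range.

## Working session

There is one attempt and no reset: what is moved stays moved. The work goes in short steps, Python scripts to look and compute and a shell command to move; the robot and the scene stay as the last step left them, time stands still between calls to the robot, and variables do not carry over. Pictures are saved under pics/ and viewed, at most 10 in all, crops included, and the job is handed in when it is done.

```bash
mkdir -p pics; ls; cat > h.py <<'E'
import numpy as np, cv2
from bench import state, viewer, order
def grab(n):
    d=viewer.get_image(n); return d
def ray(d,u,v):
    K=np.array(d["intrinsics"]);f=np.array([(u-K[0,2])/K[0,0],(v-K[1,2])/K[1,1]]);p=f.copy()
    for _ in range(30): p=f/(1+d["k1"]*(p@p))
    R=np.array(d["attitude"]);return np.array(d["eye"]),R@np.array([p[0],p[1],1])
def onplane(d,u,v,z):
    o,r=ray(d,u,v);return o+r*(z-o[2])/r[2]
def proj(d,P):
    R=np.array(d["attitude"]);c=R.T@(np.array(P)-np.array(d["eye"]));p=c[:2]/c[2];p=p*(1+d["k1"]*(p@p))
    K=np.array(d["intrinsics"]);return K[0,0]*p[0]+K[0,2],K[1,1]*p[1]+K[1,2]
E
python3 - <<'E'
from h import *
for n in("side","top"):
    d=grab(n);cv2.imwrite(f"pics/{n}0.png",d["color"][...,::-1]);print(n,d["eye"],np.round(d["attitude"],3).tolist(),d["intrinsics"],d["k1"])
s=state();print(s["clock"],s["eef_pos"],np.round(s["eef_rot"],3).tolist(),s["opening"])
E
```

```text
pics
side [ 0.35364331 -0.56736203  0.73461405] [[0.926, -0.263, 0.271], [-0.377, -0.679, 0.63], [0.019, -0.686, -0.727]] [[389.7422299    0.         275.70132368]
 [  0.         389.7422299  205.64010295]
 [  0.           0.           1.        ]] -0.08848069002416459
top [ 0.44147402 -0.03893933  0.96241584] [[-0.02, -0.988, 0.151], [-0.999, 0.023, 0.023], [-0.027, -0.15, -0.988]] [[414.63442264   0.         283.6896502 ]
 [  0.         414.63442264 210.67793934]
 [  0.           0.           1.        ]] -0.04736951365368973
0.1 [0.23134153 0.47083587 0.20449369] [[-0.897, 0.441, -0.001], [0.441, 0.897, -0.001], [0.0, -0.001, -1.0]] 0.9999530265368428
```

View pics/top0.png

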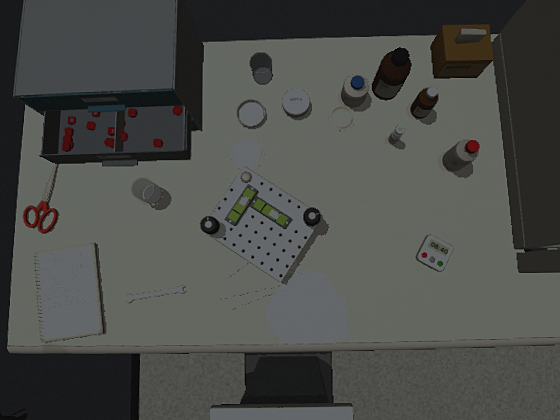

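View pics/side0.png

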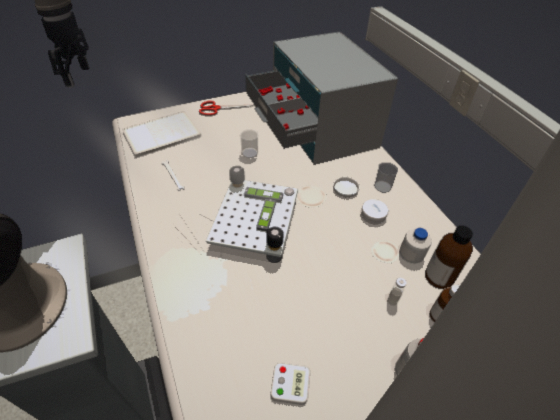

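Top view: the foot cap is at (246,177). The knob at (312,216) is farther from it, so that is screw A, and the one at (210,225) is screw B. The side view shows A at (275,240), B at (237,175) and the gripper at (65,60). Next I'll measure them.

```bash
python3 - <<'E'
from h import *
T=grab("top");S=grab("side")
print("tcp proj",proj(T,state()["eef_pos"]),proj(S,state()["eef_pos"]),np.linalg.det(T["attitude"]))
def blob(img,c,r):
    g=img.max(2);m=(g<45).astype(np.uint8);x,y=c
    w=np.zeros_like(m);w[y-r:y+r,x-r:x+r]=m[y-r:y+r,x-r:x+r]
    n,l,st,ce=cv2.connectedComponentsWithStats(w);i=1+np.argmax(st[1:,4]);return st[i].tolist(),ce[i]
for nm,c in(("A",(312,216)),("B",(210,225))):
    st,ce=blob(T["color"],c,16);print(nm,st,ce,onplane(T,*ce,.075))
cap=onplane(T,246,177,.045);print("cap",cap)
a=cv2.resize(T["color"][150:290,190:340],None,fx=5,fy=5,interpolation=cv2.INTER_CUBIC)[:600]
a=cv2.convertScaleAbs(a,alpha=1.4)
b=cv2.resize(S["color"][150:280,190:320],None,fx=4.6,fy=4.6,interpolation=cv2.INTER_CUBIC);b=cv2.convertScaleAbs(b,alpha=1.4)
cv2.imwrite("pics/t1.png",a[...,::-1]);cv2.imwrite("pics/s1.png",b[...,::-1])
E
```

```text
tcp proj (np.float64(16.187352135104675), np.float64(394.35780873795477)) (np.float64(82.72333543064823), np.float64(89.77068780449221)) 1.0000000000000009
A [304, 208, 17, 18, 198] [311.48989899 216.83838384] [ 0.56189593 -0.07769421  0.075     ]
B [200, 216, 20, 19, 213] [210.19248826 225.52112676] [0.54797645 0.14197316 0.075     ]
cap [0.66079387 0.06692677 0.045     ]
```

View pics/t1.png

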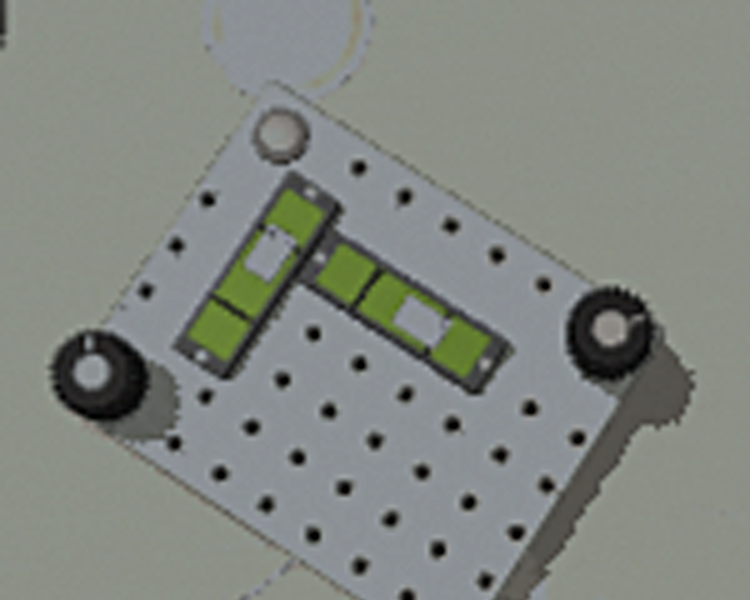

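View pics/s1.png

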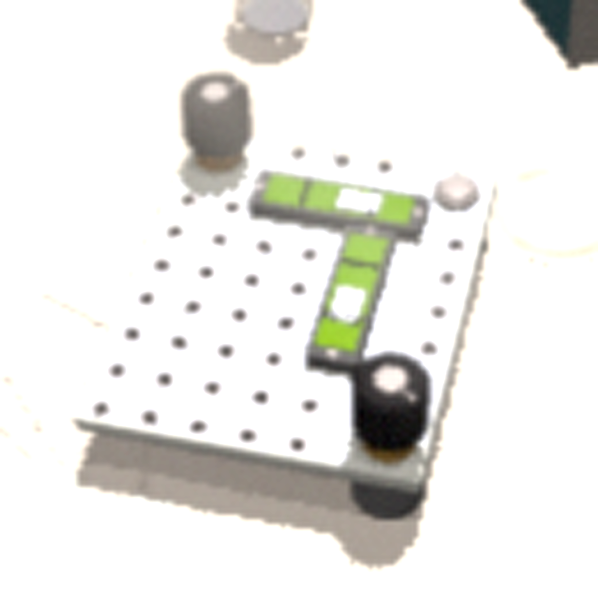

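Both crops show the tubes clearly. Bubble A is at t1 (420,320) and bubble B at t1 (270,250), each covering its line on the positive (A) or negative (B) side. Now I'll turn these into metric values.

```bash
cat >> h.py <<'E'
def measure(d,A,B,C):
    """bubble offsets using green + bubble masks on the z=.05 plane in plate frame"""
    img=d["color"].astype(int)
    g=(img[...,1]-img[...,2]>45)&(img[...,1]>60)
    ua=(A-C)[:2]/np.linalg.norm((A-C)[:2]);ub=(B-C)[:2]/np.linalg.norm((B-C)[:2])
    vs,us=np.nonzero(g)
    P=np.array([onplane(d,u,v,.05)[:2] for u,v in zip(us,vs)])-C[:2]
    return np.c_[P@ua,P@ub],ua,ub
E
python3 - <<'E'
from h import *
T=grab("top")
f=lambda x,y,z:onplane(T,190+x/5-.4,150+y/5-.4,z)
A=f(611,327,.088);B=f(93,370,.088);C=f(282,135,.046)
print(A,B,C,"AC",np.linalg.norm((A-C)[:2]),"BC",np.linalg.norm((B-C)[:2]),"AB",np.linalg.norm((A-B)[:2]))
ab=np.degrees(np.arctan2(*(A-C)[1::-1])),np.degrees(np.arctan2(*(B-C)[1::-1]));print(ab)
ua=(A-C)[:2]/np.linalg.norm((A-C)[:2]);ub=(B-C)[:2]/np.linalg.norm((B-C)[:2])
for n,(e1,e2,b,l),u in(("A",((320,257),(486,365),(420,320),(365,291)),ua),("B",((202,356),(312,192),(270,252),(232,307)),ub)):
    e1,e2,b,l=[f(*q,.05)[:2] for q in(e1,e2,b,l)];m=(e1+e2)/2
    print(n,"len",np.linalg.norm(e2-e1),"bub",(b-m)@u,"line",(l-m)@u)
s=grab("side")
for n,P in(("A",A),("B",B)):print(n,proj(s,P))
print("seen A",190+391/4.6,150+378/4.6,"B",190+215/4.6,150+91/4.6)
R=np.array(state()["eef_rot"]);print("tool y angle",np.degrees(np.arctan2(R[1,1],R[0,1])))
E
```

```text
[ 0.56406118 -0.07790178  0.088     ] [0.55064422 0.14364346 0.088     ] [0.66148622 0.06680656 0.046     ] AC 0.17444810240325379 BC 0.13486978219039455 AB 0.22195113310836875
(np.float64(-123.95045398107597), np.float64(145.26987153478163))
A len 0.08898059358896555 bub 0.008827878230920695 line -0.019010972282178507
B len 0.08857457079107056 bub -0.011239246955992349 line 0.018714401158875633
A (np.float64(274.8710345778731), np.float64(231.79179206718555))
B (np.float64(236.5634787395626), np.float64(169.32874039181064))
seen A 275.0 232.17391304347825 B 236.73913043478262 169.7826086956522
tool y angle 63.828841261738376
```

Everything agrees with the given sizes: 174, 135 and 222 mm for the distances, and the side-view projections are within 0.5 px. Screw A needs about 0.55 rad anticlockwise and screw B about 0.70 rad clockwise. Moving over A.

```bash
python3 -m crank '{"offset":[[0.02,-0.033,0],[0.04,-0.066,0],[0.06,-0.099,0],[0.08,-0.132,0],[0.10,-0.165,0],[0.12,-0.198,0],[0.14,-0.231,0],[0.16,-0.264,0]],"spin":[0,0,0,0,0,0,0,0]}' 1 40
python3 -m crank '{"offset":[[0.02,-0.033,0],[0.04,-0.066,0],[0.06,-0.099,0],[0.08,-0.132,0],[0.10,-0.165,0],[0.12,-0.198,0],[0.14,-0.231,0],[0.16,-0.264,0]],"spin":[0,0,0,0,0,0,0,0]}' 1 40
```

```text
clock: 0.97
eef_pos: [0.3921, 0.2055, 0.2053]
eef_rot: [[-0.898, 0.441, 0.001], [0.441, 0.898, 0.0], [-0.0, 0.0, -1.0]]
contact_force: [0.8, 1.0, -0.1]
opening: 0.999
grasp_force: 0.0
clock: 1.63
eef_pos: [0.5522, -0.0587, 0.2051]
eef_rot: [[-0.897, 0.441, 0.0], [0.441, 0.897, 0.0], [-0.0, 0.0, -1.0]]
contact_force: [0.4, 0.8, -0.6]
opening: 1.003
grasp_force: 0.0
```

```bash
python3 -m crank '{"offset":[[0.012,-0.02,0],[0.012,-0.02,-0.03],[0.012,-0.02,-0.06],[0.012,-0.02,-0.085],[0.012,-0.02,-0.11],[0.012,-0.02,-0.13],[0.012,-0.02,-0.143],[0.012,-0.02,-0.143]],"spin":[0,0,0,0,0,0,0,0]}' 1 40
python3 -m crank '{"offset":[[0,0,0],[0,0,0],[0,0,0]],"spin":[0,0,0]}' 1 40
python3 - <<'E'
from h import *
T=grab("top");S=grab("side")
a=cv2.resize(T["color"][160:260,250:370],None,fx=3.3,fy=3.3,interpolation=cv2.INTER_CUBIC)
b=cv2.resize(S["color"][170:270,215:335],None,fx=3.3,fy=3.3,interpolation=cv2.INTER_CUBIC)
cv2.imwrite("pics/c2.png",cv2.convertScaleAbs(np.hstack([a,b]),alpha=1.3)[...,::-1])
E
```

```text
clock: 2.3
eef_pos: [0.5615, -0.0763, 0.059]
eef_rot: [[-0.897, 0.441, -0.006], [0.441, 0.897, 0.002], [0.006, -0.001, -1.0]]
contact_force: [0.2, 0.9, 0.8]
opening: 1.001
grasp_force: 0.0
clock: 2.55
eef_pos: [0.5644, -0.077, 0.0634]
eef_rot: [[-0.897, 0.441, 0.002], [0.441, 0.897, -0.001], [-0.002, 0.001, -1.0]]
contact_force: [0.2, 0.2, 0.2]
opening: 1.002
grasp_force: 0.0
```

View pics/c2.png

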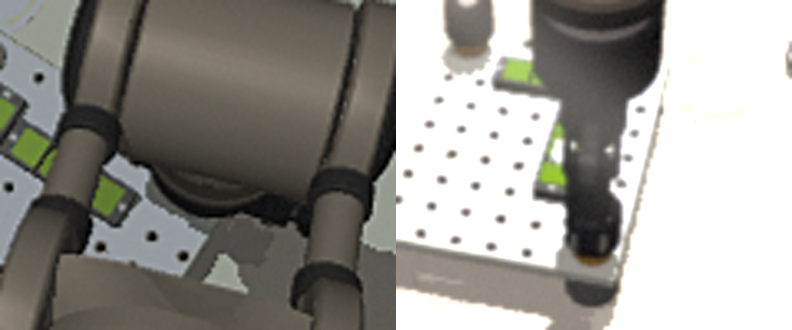

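The side crop shows the fingers straddling knob A at about (592,230), with no contact force. I'll lower slightly, close, then turn.

```bash
python3 -m crank '{"offset":[[0,0,-0.002],[0,-0.001,-0.004],[0,-0.001,-0.004],[0,-0.001,-0.004],[0,-0.001,-0.004],[0,-0.001,-0.004],[0,-0.001,-0.004],[0,-0.001,-0.004]],"spin":[0,0,0,0,0,0,0,0]}' -1 40
python3 -m crank '{"offset":[[0,0,0],[0,0,0],[0,0,0],[0,0,0],[0,0,0],[0,0,0]],"spin":[0,0,0,0,0,0]}' -1 40
```

```text
clock: 3.32
eef_pos: [0.5639, -0.077, 0.0586]
eef_rot: [[-0.897, 0.441, 0.001], [0.441, 0.897, 0.001], [-0.001, 0.001, -1.0]]
contact_force: [0.1, 5.2, 4.5]
opening: 0.385
grasp_force: 39.4
clock: 3.82
eef_pos: [0.564, -0.077, 0.0586]
eef_rot: [[-0.897, 0.441, 0.001], [0.441, 0.897, 0.001], [-0.001, 0.001, -1.0]]
contact_force: [0.3, 5.4, 4.5]
opening: 0.392
grasp_force: 39.4
```

```bash
python3 -m crank '{"offset":[[0,0,0],[0,0,0],[0,0,0],[0,0,0],[0,0,0],[0,0,0],[0,0,0],[0,0,0]],"spin":[0.07,0.14,0.21,0.28,0.35,0.42,0.49,0.53]}' -1 40
python3 -m crank '{"offset":[[0,0,0],[0,0,0],[0,0,0]],"spin":[0,0,0]}' -1 40
python3 - <<'E'
from h import *
print(state()["ft_torque"])
T=grab("top");S=grab("side")
a=cv2.resize(T["color"][160:260,220:340],None,fx=3.3,fy=3.3,interpolation=cv2.INTER_CUBIC)
b=cv2.resize(S["color"][170:270,215:335],None,fx=3.3,fy=3.3,interpolation=cv2.INTER_CUBIC)
cv2.imwrite("pics/c3.png",cv2.convertScaleAbs(np.hstack([a,b]),alpha=1.3)[...,::-1])
E
```

```text
clock: 4.48
eef_pos: [0.5639, -0.0773, 0.0586]
eef_rot: [[-0.995, -0.102, 0.001], [-0.102, 0.995, 0.001], [-0.001, 0.001, -1.0]]
contact_force: [0.2, 4.3, 4.3]
opening: 0.39
grasp_force: 39.4
clock: 4.73
eef_pos: [0.5639, -0.0773, 0.0586]
eef_rot: [[-0.995, -0.097, 0.001], [-0.097, 0.995, 0.001], [-0.001, 0.001, -1.0]]
contact_force: [-0.0, 4.8, 5.8]
opening: 0.39
grasp_force: 39.5
[ 0.98214789 -0.00112615  0.07660827]
```

View pics/c3.png

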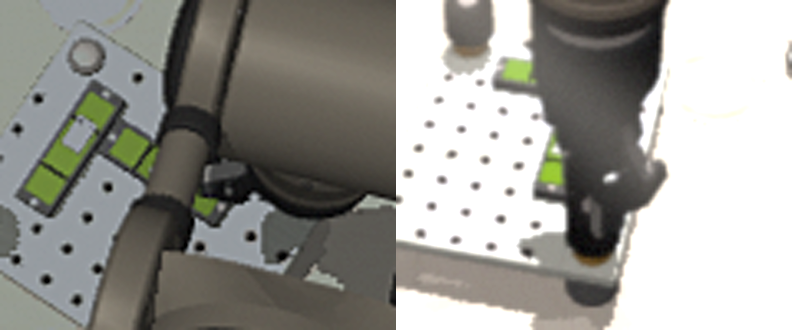

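The side crop shows vial A's near end with more green and its line visible at about (552,160), so bubble A has moved back. I'll release, rise, move toward B and check A once it is in clear view.

```bash
python3 -m crank '{"offset":[[0,0,0],[0,0,0],[0,0,0],[0,0,0],[0,0,0],[0,0,0],[0,0,0],[0,0,0]],"spin":[0,0,0,0,0,0,0,0]}' 1 40
python3 -m crank '{"offset":[[0,0,0.03],[0,0,0.06],[0,0,0.09],[-0.003,0.03,0.12],[-0.005,0.06,0.14],[-0.007,0.1,0.14],[-0.01,0.14,0.14],[-0.011,0.18,0.14]],"spin":[0,0,0,0,0,0,0,0]}' 1 40
python3 -m crank '{"offset":[[-0.002,0.04,0],[-0.003,0.041,0],[-0.003,0.041,0]],"spin":[0,0,0]}' 1 40
python3 - <<'E'
from h import *
T=grab("top");S=grab("side")
a=cv2.resize(T["color"][160:260,220:340],None,fx=3.3,fy=3.3,interpolation=cv2.INTER_CUBIC)
b=cv2.resize(S["color"][150:250,215:335],None,fx=3.3,fy=3.3,interpolation=cv2.INTER_CUBIC)
cv2.imwrite("pics/c4.png",cv2.convertScaleAbs(np.hstack([a,b]),alpha=1.3)[...,::-1])
E
```

```text
clock: 5.5
eef_pos: [0.5635, -0.0779, 0.0581]
eef_rot: [[-0.995, -0.098, -0.0], [-0.098, 0.995, 0.0], [0.0, 0.0, -1.0]]
contact_force: [0.6, 0.3, -0.1]
opening: 1.003
grasp_force: 0.0
clock: 6.17
eef_pos: [0.5522, 0.1037, 0.1989]
eef_rot: [[-0.995, -0.097, 0.001], [-0.097, 0.995, 0.0], [-0.001, 0.0, -1.0]]
contact_force: [1.5, -0.1, -0.0]
opening: 1.0
grasp_force: 0.0
clock: 6.42
eef_pos: [0.5489, 0.1453, 0.198]
eef_rot: [[-0.995, -0.102, -0.0], [-0.102, 0.995, 0.0], [0.0, 0.0, -1.0]]
contact_force: [-0.2, 0.3, 0.7]
opening: 1.0
grasp_force: 0.0
```

View pics/c4.png

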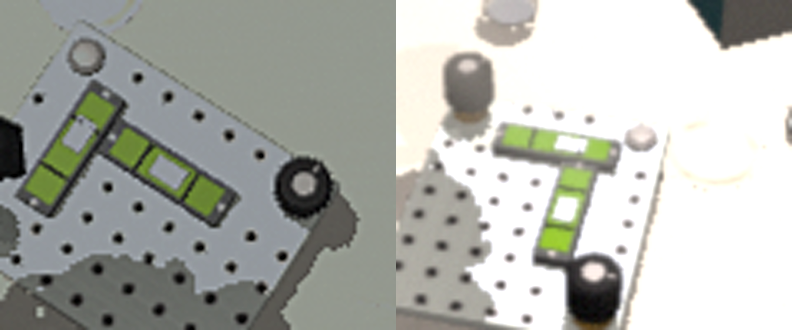

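Bubble A is now at crop (168,174), midway between its lines at (148,162) and (190,184). A is done. Descending on B.

```bash
python3 -m crank '{"offset":[[0,0,0],[0,0,-0.03],[0,0,-0.06],[0,0,-0.085],[0,0,-0.105],[0,0,-0.12],[0,0,-0.13],[0,0,-0.139]],"spin":[0,0,0,0,0,0,0,0]}' 1 40
python3 -m crank '{"offset":[[0,0,0],[0,0,0],[0,0,0]],"spin":[0,0,0]}' 1 40
```

```text
clock: 7.18
eef_pos: [0.5497, 0.1418, 0.0583]
eef_rot: [[-0.995, -0.096, -0.001], [-0.096, 0.995, -0.0], [0.001, -0.0, -1.0]]
contact_force: [0.3, -0.7, 0.9]
opening: 0.999
grasp_force: 0.0
clock: 7.43
eef_pos: [0.5503, 0.143, 0.0601]
eef_rot: [[-0.995, -0.098, 0.002], [-0.098, 0.995, 0.0], [-0.002, 0.0, -1.0]]
contact_force: [-0.7, 1.0, 0.6]
opening: 0.999
grasp_force: 0.0
```

```bash
python3 -m crank '{"offset":[[0,0,-0.001],[0,0,-0.001],[0,0,-0.001],[0,0,-0.001],[0,0,-0.001],[0,0,-0.001],[0,0,-0.001],[0,0,-0.001]],"spin":[0,0,0,0,0,0,0,0]}' -1 40
python3 -m crank '{"offset":[[0,0,0],[0,0,0],[0,0,0],[0,0,0]],"spin":[0,0,0,0]}' -1 40
python3 -m crank '{"offset":[[0,0,0],[0,0,0],[0,0,0],[0,0,0],[0,0,0],[0,0,0],[0,0,0],[0,0,0]],"spin":[-0.08,-0.16,-0.24,-0.32,-0.4,-0.48,-0.56,-0.64]}' -1 40
python3 -m crank '{"offset":[[0,0,0],[0,0,0],[0,0,0],[0,0,0]],"spin":[-0.03,-0.03,-0.03,-0.03]}' -1 40
```

```text
clock: 8.1
eef_pos: [0.5497, 0.1447, 0.0592]
eef_rot: [[-0.995, -0.098, 0.001], [-0.098, 0.995, 0.002], [-0.001, 0.002, -1.0]]
contact_force: [-2.1, 5.2, 6.3]
opening: 0.388
grasp_force: 39.1
clock: 8.43
eef_pos: [0.5497, 0.1447, 0.0592]
eef_rot: [[-0.995, -0.098, 0.001], [-0.098, 0.995, 0.002], [-0.001, 0.002, -1.0]]
contact_force: [-2.3, 4.7, 4.2]
opening: 0.389
grasp_force: 39.1
clock: 9.1
eef_pos: [0.5499, 0.1455, 0.0592]
eef_rot: [[-0.839, 0.545, 0.002], [0.545, 0.839, 0.003], [0.0, 0.004, -1.0]]
contact_force: [-1.9, 8.6, 5.6]
opening: 0.39
grasp_force: 39.2
clock: 9.43
eef_pos: [0.5499, 0.1456, 0.0592]
eef_rot: [[-0.823, 0.568, 0.002], [0.568, 0.823, 0.004], [0.0, 0.004, -1.0]]
contact_force: [-2.0, 8.9, 4.1]
opening: 0.387
grasp_force: 39.2
```

Release, rise and retreat toward the robot's left, clear of the stage; then look.

```bash
python3 -m crank '{"offset":[[0,0,0],[0,0,0],[0,0,0],[0,0,0],[0,0,0],[0,0,0],[0,0,0],[0,0,0]],"spin":[0,0,0,0,0,0,0,0]}' 1 40
python3 -m crank '{"offset":[[0,0,0.03],[0,0,0.06],[0,0,0.09],[0,0,0.12],[-0.02,0.02,0.14],[-0.045,0.045,0.14],[-0.07,0.07,0.14],[-0.09,0.09,0.14]],"spin":[0,0,0,0,0,0,0,0]}' 1 40
python3 -m crank '{"offset":[[-0.02,0.02,0],[-0.04,0.04,0],[-0.05,0.05,0],[-0.05,0.05,0],[-0.05,0.05,0]],"spin":[0,0,0,0,0]}' 1 40
python3 - <<'E'
from h import *
T=grab("top");S=grab("side")
a=cv2.resize(T["color"][160:260,200:320],None,fx=3.3,fy=3.3,interpolation=cv2.INTER_CUBIC)
b=cv2.resize(S["color"][150:250,215:335],None,fx=3.3,fy=3.3,interpolation=cv2.INTER_CUBIC)
cv2.imwrite("pics/c5.png",cv2.convertScaleAbs(np.hstack([a,b]),alpha=1.3)[...,::-1])
E
```

```text
clock: 10.1
eef_pos: [0.5495, 0.1431, 0.0581]
eef_rot: [[-0.823, 0.568, -0.0], [0.568, 0.823, 0.0], [0.0, -0.0, -1.0]]
contact_force: [0.1, -0.4, -0.0]
opening: 1.001
grasp_force: 0.0
clock: 10.77
eef_pos: [0.458, 0.2343, 0.1986]
eef_rot: [[-0.823, 0.568, 0.001], [0.568, 0.823, 0.001], [-0.0, 0.001, -1.0]]
contact_force: [-0.4, 0.6, 0.5]
opening: 1.0
grasp_force: 0.0
clock: 11.18
eef_pos: [0.4093, 0.2835, 0.1983]
eef_rot: [[-0.824, 0.566, 0.001], [0.566, 0.824, -0.0], [-0.001, 0.0, -1.0]]
contact_force: [0.7, -0.5, -0.5]
opening: 1.0
grasp_force: 0.0
```

View pics/c5.png

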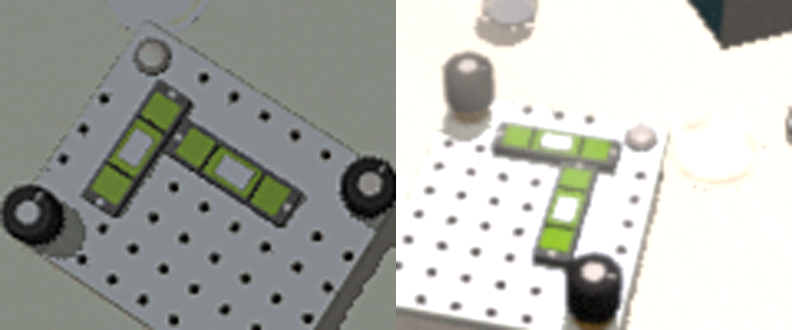

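Both bubbles are centred between their lines: A at crop (235,172), B at (135,149). The arm is clear of the stage, so I'm handing in.

```bash
python3 -c "
from bench import order;print(order.finish_job())"
```

```text
the job is handed in; nothing more can be done
None
```

Screw A and then screw B were turned until each bubble lay wholly between its two lines; both were let go, the arm was clear of the stage, and the job was handed in at about 11 s.

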